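# Walk a heavy carton to the labelling stop and set the side guide

### The arm

A 6-joint arm with a two-finger parallel gripper is mounted at the origin on the work surface. World frame = base frame: x ahead of the robot, y to its left, z up, the work surface at z = 0. Lengths are in mm, angles in degrees, forces in N, time in s.
With the tool pointing down it reaches from about 350 to 850 mm from the base axis. Payload 8.1 kg.
Tool frame: the origin (TCP) lies midway between the tips of the shut fingers; the grasp point (between the pads) lies 19 mm behind it; z points along the fingers, y is the line along which they close (so a half turn about z gives the same grasp; the last joint's range is limited). The gripper opens to 85 mm and grips with 20 to 120 N. Pads are 22 mm wide; open, the fingers measure 114 mm over their backs; the gripper's body (76 mm by 85 mm) begins 54 mm behind the grasp point. The pads swing forward as they close: fully open they stand 13 mm farther back than shut.
Start: joints at [62.945, 7.471, 85.268, -0, 87.261, -4.893], TCP at [226.315, 555.686, 231.292] pointing down, gripper open.
Joint ranges: [-169.43, 169.43], [-51.17, 129.36], [1.28, 143.12], [-76.62, 256.62], [0, 156.53], [-152.29, 152.29]. Speed limits (degrees/s): [136.94, 136.94, 159.86, 180, 180, 180].

### API

Orientations are given as [roll, pitch, yaw] about the fixed x, y, z axes, in that order (R = Rz(yaw) Ry(pitch) Rx(roll)).
In Python, from bench import r gives the robot as it stands. The module is installed in compiled form; this text tells all that it offers.
- The arm moves only by the tool jog_arm, never from a script. Its argument "rows" is a list of rows, each a list of 2 entries, a list of its own where there are three numbers: the shift along the tool's x, y, z in mm, then the turn, a rotation vector about the tool's x, y, z in rad. A call has 1 to 10 rows; each row is the pose to reach, as a shift and turn from the pose commanded when the call began, along the tool's axes at that moment; what a row does not reach only later rows make up. A row lasts 1/10 s, in which the tool goes at most 50 mm and 8.59 degrees, less where a joint would pass 70% of its speed; a pose out of reach is approached as far as the arm can. A call with a gripper value outside its range is refused whole. "grip" is the finger opening in mm, from 0 to 85.4, set as the call begins (left out, the last holds). The fingers move at their own pace and stop on an object; "force" is the grip in N (left out, the last holds). Time passes only in rows, so rows that repeat a pose let the fingers close. It gives the time, the measured TCP pose, the force, the opening and the grip force at its end, in the units of the state.
- r.sense(): the state, without advancing time (a new reading comes with each control period).
- r.snapshot(name): name is "scene" or "top" or "wrist"; returns (picture, depth): 420x560x3 uint8, blue, green, red; 420x560 float32, mm along the optical axis (not along the pixel's ray), 0 where there is no reading.
- r.camera_params(name): a dict with "fx", "fy", "cx", "cy" (pixels), "pose" (4x4, takes a point from camera to world coordinates); the wrist camera has in their place "tool_from_camera" (4x4, takes a point from camera to tool coordinates, whose origin is the TCP and whose axes are the flange's). Camera axes: x right, y down, z forward; pixel columns grow to the right and rows downward; lengths in mm; the calibration is good to about 2 mm. A picture is of the moment at which its call begins: read the wrist's pose just before it. camera_params takes no time and is no camera call.
- r.hand_in(): hands the job in; it is judged then, once.
The state is a dict: "time": time; "joint_pos": joint angles; "qd": joint speeds; "joint_efforts": joint torques, N m; "tool_pos": TCP position; "tcp_rot": TCP orientation; "ft_force": force on the tool from outside, world axes, zero at the start; "wrist_torque": the same for the moment, N m; "finger_gap": finger opening in mm; "grip_force": force on a finger pad.
Only numpy, scipy, OpenCV 4.12 (cv2) and the standard library are available. Lean on these libraries where they do the work, as an engineer would, in place of code of your own. Each camera call takes 0.05 s, during which the arm holds its last target. There are 200 camera calls.

### The job

Walk the heavy carton of forks back to the metal fence by pushing its near side at alternate ends in short swings (never more than about 20 degrees off square with the fence), because its cardboard caves in under the hard push that would shove it straight; finish with its whole back face flush against the fence. Then slide the side guide along the fence until it just touches the end of the carton without pressing on it, take the hand away, keep the carton down on the bench throughout and leave the other goods where they stand.

Things in the scene. Friction and masses are not known exactly. Their poses are not given: they have to be found in the camera images.
- carton: Long low shut cardboard carton of steel forks, 2.7 kg, 120 mm deep (x), 300 mm long (y), 80 mm high, tape along the top, a white label with a fork outline on its near (-x) side. It stands on two rough board runners under its ends (64 x 30 x 6 mm, 110 mm left and right of the middle). Origin at the centre of the underside, x towards the back face, y to the left, z up.
- carton_near_left (a point): On the carton's smooth near side, 15 mm from its left end, 40 mm up (x -60, y 135 mm of the carton). Pushed here towards the fence with about 6 to 12 N the left end swings ahead, the carton turning about its right runner. A hand that bears down makes it drag more, one that rises a little as it pushes makes it drag less.
- carton_near_right (a point): The same push point near the right end (x -60, y -135 mm, 40 mm up): it swings the right end ahead. Shoving the whole carton straight takes 23 to 30 N. The cardboard caves in when the hand presses on it with more than 20 N, also when the carton already stands against the fence.
- carton_back_left (a point): Left end of the carton's back (+x) face, 40 mm above its underside: the point x = 60 mm, y = 150 mm of the carton.
- carton_back_right (a point): Right end of the carton's back (+x) face, 40 mm above its underside: the point x = 60 mm, y = -150 mm of the carton.
- fence: Straight aluminium fence bolted to the bench, 640 mm long and 70 mm high, with rule marks on its face. Origin at the foot of the face that looks to the robot; the face is the plane x = 0 and runs along y from -280 to 360 mm; x points away from the robot, out through the back.
- guide: Side guide: an upright steel wing left of the carton, square to the fence, 110 mm long (x -55 to 55 mm), 8 mm thick (y 0 to 8), 10 to 66 mm above the bench. Origin on the bench under the middle of the face that looks at the carton (plane y = 0), axes as the fence's. It may press on the carton with no more than 10 N.
- guide_push (a point): Middle of the front half of the wing's outer (left) side, 40 mm up (x -30, y 8 mm of the guide). Push to the right here: the guide slides only along the fence, up to 240 mm to the right, against about 2.5 N of friction, and stays where left. Its black carriage (guide x 48 to 108, y 0 to 50 mm) rides on the fence, 87 mm high.
- small_carton: Bystander: small shut carton 110 x 80 x 65 mm. Leave in place.
- jar_a: Bystander: jar with a white cap and a paper band, 60 mm across, 85 mm high. Leave in place.
- jar_b: Bystander: jar with a white cap, 60 mm across, 85 mm high. Leave in place.
- tape_roll: Bystander: roll of brown packing tape lying flat, 104 mm across, 45 mm high. Leave in place.
- label_pad: Bystander: pad of blank labels 105 x 75 x 22 mm. Leave in place.
- scanner: Bystander: hand scanner lying on its side, about 140 mm long, 32 mm high. Leave in place.

How it is judged:
By the outcome, as a careful person would: the job done as asked, in the order asked, and still so for the second after the job is handed in, with the robot touching nothing.
It also fails if it takes over 72 s, if anything falls off the work surface, if the arm or the gripper's body presses on something with over 40 N, if the wrist force passes 120 N, or if a joint passes its speed limit or range.

## Working session

There is one attempt and no reset: what is moved stays moved. The work goes in short steps, Python scripts to look and compute and a tool call to move; the robot and the scene stay as the last step left them, time stands still between calls to the robot, and variables do not carry over. Pictures are saved under pics/ and viewed, at most 10 in all, crops included, and the job is handed in when it is done.

Besides the shell and the picture viewer there is one more tool, called after "Request:" by a JSON object that holds its "name" and its "arguments". jog_arm: Moves the arm, as the interface text tells. Its arguments: {"type":"object","properties":{"rows":{"type":"array"},"grip":{"type":"number"},"force":{"type":"number"}},"required":["rows"]}

```bash
mkdir -p pics; cat > h.py <<'E'
import numpy as np, cv2
from bench import r
def snap(n,f=None):
    s=r.sense(); p,d=r.snapshot(n); c=r.camera_params(n)
    if f: cv2.imwrite('pics/'+f,p)
    return p,d,c
def world(d,c):
    v,u=np.mgrid[:d.shape[0],:d.shape[1]]
    P=np.stack([(u-c['cx'])/c['fx']*d,(v-c['cy'])/c['fy']*d,d],-1)
    return P@c['pose'][:3,:3].T+c['pose'][:3,3]
E
python3 - <<'E'
from h import *
for n in('top','scene'):
    p,d,c=snap(n,n+'0.png'); np.savez('/tmp/'+n,W=world(d,c),p=p)
    print(n,c['pose'].round(2).tolist(),c['fx'])
s=r.sense(); print(s)
E
```

```text
top [[0.01, -1.0, 0.06, 428.9], [-1.0, -0.01, 0.0, 64.6], [-0.0, -0.06, -1.0, 1199.75], [0.0, 0.0, 0.0, 1.0]] 410.87500476442506
scene [[-0.8, 0.42, -0.42, 963.54], [0.59, 0.57, -0.57, 674.18], [0.01, -0.71, -0.71, 803.16], [0.0, 0.0, 0.0, 1.0]] 433.8858450487783
{'time': 0.1, 'joint_pos': array([ 6.29458590e+01,  7.51256455e+00,  8.53227567e+01,  2.75281338e-04,
        8.72615778e+01, -4.89331612e+00]), 'qd': array([-0.03890153, -0.03427783, -0.09797889,  0.00238284,  0.01433423,
       -0.03748514]), 'joint_efforts': array([ 1.32002184e-03, -5.70955825e+01, -5.01939797e+01, -3.25575957e-05,
        8.17368884e-03,  5.73296597e-05]), 'tool_pos': array([226.07946054, 555.24416411, 230.3334492 ]), 'tcp_rot': array([-1.79903478e+02, -8.53949324e-03,  1.57839155e+02]), 'ft_force': array([ 0.03245521, -0.40898035,  0.62780203]), 'wrist_torque': array([-0.0392181 , -0.00830854,  0.03788706]), 'grip_force': 0.0, 'finger_gap': 85.34572100562133}
```

View pics/top0.png

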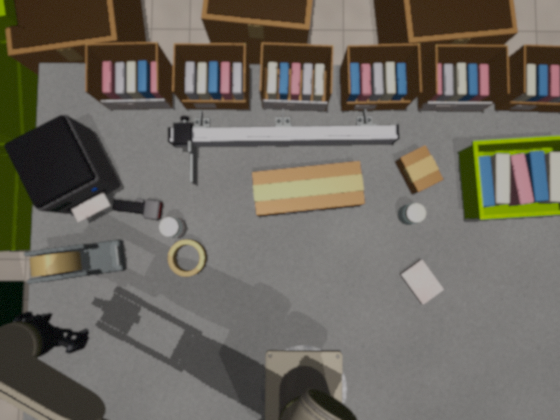

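View pics/scene0.png

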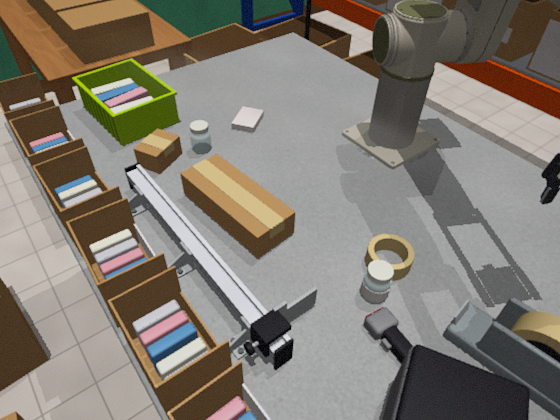

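The top view shows the carton at about (308,188), slightly turned, with the fence along v≈140, the guide wing at (192,165), and jars at (170,227) and (414,213). Next I'll measure by depth.

```bash
cat >> h.py <<'E'
def ztable(W,u0,u1,v0,v1,z0,z1):
    R=W[v0:v1,u0:u1].reshape(-1,3); return R[(R[:,2]>z0)&(R[:,2]<z1)]
def rect(P):
    c,s,a=cv2.minAreaRect(P[:,:2].astype(np.float32)); return np.round(c,1),np.round(s,1),round(a,2)
def carton(W,pr=True):
    P=ztable(W,235,380,135,230,70,100)
    # remove fence: z
    m=(P[:,0]<CX) if 0 else np.ones(len(P),bool)
    return P[m]
E
python3 - <<'E'
from h import *
W=np.load('/tmp/top.npz')['W']
P=ztable(W,240,375,146,230,60,110); print('carton',rect(P),np.median(P[:,2]),len(P))
# fence near top edge per column
for n,(a,b,c,d) in dict(fence=(200,395,115,146)).items():
    P=ztable(W,a,b,c,d,50,95); print(n,rect(P),np.percentile(P[:,2],[5,50,95]))
    for u in range(205,395,30):
        col=W[115:155,u]; k=(col[:,2]>50)&(col[:,2]<95); print(u,col[k][-1].round(0),col[k][0].round(0))
P=ztable(W,183,200,143,185,40,80); print('wing',rect(P),np.percentile(P,[2,50,98],axis=0).round(0).tolist())
P=ztable(W,165,195,118,150,78,100); print('carriage',rect(P))
for n,b in dict(small=(395,445,143,195),jb=(400,430,198,228),ja=(155,186,214,240),roll=(163,210,236,282),pad=(398,446,256,306),scan=(108,162,195,222)).items():
    P=ztable(W,*b,12,120); print(n,rect(P),np.percentile(P,[2,98],axis=0).round(0).tolist())
E
```

```text
carton (array([569. ,  -5.9]), array([121.2, 301.5]), 6.47) 79.20011360369222 4783
fence (array([726.5,  23.5]), array([ 46.6, 548.9]), 1.11) [55.08106953 60.04344651 70.80633263]
205 [700. 282.  62.] [744. 283.  57.]
235 [701. 198.  58.] [741. 199.  58.]
265 [703. 114.  53.] [741. 114.  61.]
295 [704.  29.  51.] [743.  29.  56.]
325 [706. -56.  55.] [745. -55.  60.]
355 [ 709. -140.   59.] [ 746. -140.   59.]
385 [ 710. -224.   57.] [ 750. -225.   56.]
wing (array([642.5, 327.3]), array([ 30.7, 114.5]), 86.73) [[585.0, 315.0, 41.0], [639.0, 317.0, 63.0], [693.0, 332.0, 77.0]]
carriage (array([708.9, 342.1]), array([76.7, 48.6]), 0.87)
small (array([ 627.9, -322.9]), array([110. ,  82.3]), 27.05) [[569.0, -371.0, 18.0], [681.0, -268.0, 68.0]]
jb (array([ 501.6, -296.4]), array([56.2, 55.5]), 58.43) [[475.0, -322.0, 20.0], [528.0, -271.0, 87.0]]
ja (array([460.6, 381.2]), array([99.6, 59.7]), 81.79) [[432.0, 344.0, 15.0], [492.0, 424.0, 88.0]]
roll (array([377.5, 333.7]), array([105.3, 108.4]), 87.6) [[327.0, 283.0, 14.0], [430.0, 382.0, 49.0]]
pad (array([ 310.1, -334.7]), array([106.9,  75.8]), 35.6) [[258.0, -384.0, 15.0], [362.0, -285.0, 25.0]]
scan (array([515.4, 469.9]), array([167.1,  58.2]), 80.12) [[484.0, 415.0, 16.0], [538.0, 548.0, 35.0]]
```

Request:
{"name": "jog_arm", "arguments": {"rows": [[[-390,-309,120],[0,0,-0.387]],[[-390,-309,120],[0,0,-0.387]],[[-390,-309,120],[0,0,-0.387]],[[-390,-309,120],[0,0,-0.387]],[[-390,-309,120],[0,0,-0.387]],[[-390,-309,120],[0,0,-0.387]],[[-390,-309,120],[0,0,-0.387]],[[-390,-309,120],[0,0,-0.387]],[[-390,-309,120],[0,0,-0.387]],[[-390,-309,120],[0,0,-0.387]]], "grip": 0, "force": 20}}

```text
time: 1.1
tool_pos: [464.7, 132.2, 113.9]
tcp_rot: [180.0, -0.0, -180.0]
ft_force: [0.3, 0.5, 0.4]
finger_gap: -0.4
grip_force: 0.0
```

Request:
{"name": "jog_arm", "arguments": {"rows": [[[0,0,35],[0,-0.09,0]],[[0,0,70],[0,-0.175,0]],[[0,0,70],[0,-0.175,0]],[[0,0,70],[0,-0.175,0]]]}}

```text
time: 1.5
tool_pos: [463.0, 134.0, 44.4]
tcp_rot: [-180.0, 9.8, -180.0]
ft_force: [0.6, -0.1, 0.6]
finger_gap: -0.2
grip_force: 0.0
```

```bash
python3 - <<'E'
from h import *
s=r.sense();print(s['time'],s['tool_pos'],s['tcp_rot'],s['ft_force'])
snap('top','t1.png')
snap('wrist','w1.png')
E
```

```text
1.5 [463.01573109 134.04604907  44.36162583] [-179.9669409     9.78754016 -179.95021832] [ 0.55171922 -0.09130865  0.573687  ]
```

View pics/w1.png

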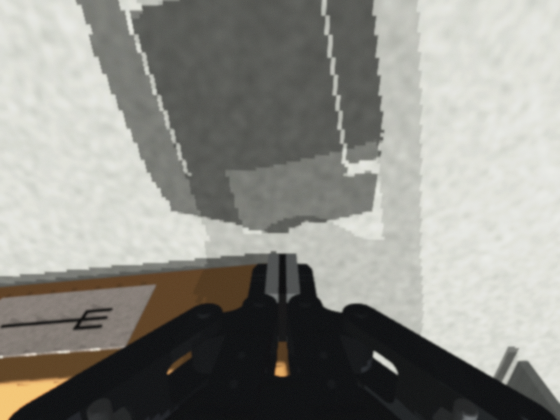

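The wrist view shows the fingers at the carton's left end, about (280,270), label at left: about 12 mm too far left. I'll shift that and feel for contact.

Request:
{"name": "jog_arm", "arguments": {"rows": [[[-4,-12,5],[0,0,0]],[[-12,-12,5],[0,0,0]],[[-16,-12,6],[0,0,0]],[[-20,-12,7],[0,0,0]],[[-24,-12,7],[0,0,0]],[[-28,-12,8],[0,0,0]]]}}

```text
time: 2.2
tool_pos: [492.0, 123.1, 41.4]
tcp_rot: [180.0, 9.7, -180.0]
ft_force: [-12.2, 0.9, 2.5]
finger_gap: 0.3
grip_force: 6.0
```

Request:
{"name": "jog_arm", "arguments": {"rows": [[[-3,0,0.3],[0,0,0]],[[-6,0,0.6],[0,0,0]],[[-9,0,0.9],[0,0,0]],[[-12,0,1.2],[0,0,0]],[[-15,0,1.6],[0,0,0]],[[-18,0,2],[0,0,0]]]}}

```text
time: 2.8
tool_pos: [509.7, 123.3, 42.1]
tcp_rot: [180.0, 9.7, -180.0]
ft_force: [-10.4, 3.8, -2.4]
finger_gap: -0.1
grip_force: 4.9
```

```bash
cat >> h.py <<'E'
# box fit by known size and fence frame
def look(f=None):
    p,d,c=snap('top',f); W=world(d,c); s=r.sense()
    P=W[130:235,225:395].reshape(-1,3); P=P[(P[:,2]>75)&(P[:,2]<84)]
    # biggest blob by carton colour plane; report min rect
    M=np.zeros((500,500),np.uint8); ij=((P[:,:2]-[400,-250])/1).astype(int)
    M[ij[:,0].clip(0,499),ij[:,1].clip(0,499)]=255
    M=cv2.morphologyEx(M,cv2.MORPH_CLOSE,np.ones((7,7)))
    n,L,S,_=cv2.connectedComponentsWithStats(M); k=1+S[1:,4].argmax()
    q=P[L[ij[:,0].clip(0,499),ij[:,1].clip(0,499)]==k]
    c_,s_,a=rect(q)
    if s_[0]>s_[1]: a-=90
    a=(a+45)%90-45; t=np.radians(a); R=np.array([[np.cos(t),-np.sin(t)],[np.sin(t),np.cos(t)]])
    fx=lambda y:704.6-.0198*(y-29)
    out={}
    for n,b in dict(BL=(60,150),BR=(60,-150),NL=(-60,135),NR=(-60,-135)).items():
        w=R@b+c_; out[n]=(w.round(1).tolist(), round(fx(w[1])-w[0],1))
    print('size',s_,'ctr',c_,'yaw',a,'rel',round(a-1.13,2),out); print(s['time'],s['tool_pos'].round(1),s['ft_force'].round(1))
E
python3 -c "
from h import *
look()"
```

```text
size [119.5 299.9] ctr [582.4  -7.9] yaw 0.240000000000002 rel -0.89 {'BL': ([641.8, 142.4], np.float64(60.6)), 'BR': ([643.0, -157.6], np.float64(65.3)), 'NL': ([521.8, 126.8], np.float64(180.8)), 'NR': ([523.0, -143.2], np.float64(185.0))}
2.85 [510.3 123.2  42.3] [-8.2  2.6 -2.7]
```

Request:
{"name": "jog_arm", "arguments": {"rows": [[[-3,0,0.3],[0,0,0]],[[-6.5,0,0.7],[0,0,0]],[[-10,0,1.1],[0,0,0]],[[-13.5,0,1.5],[0,0,0]],[[-17,0,2],[0,0,0]],[[-20.5,0,2.4],[0,0,0]],[[-24,0,2.8],[0,0,0]],[[-27,0,3.1],[0,0,0]],[[-30,0,3.5],[0,0,0]],[[-32,0,3.7],[0,0,0]]]}}

```text
time: 3.85
tool_pos: [542.0, 123.3, 43.8]
tcp_rot: [180.0, 9.7, -180.0]
ft_force: [-8.3, 2.7, -2.2]
finger_gap: -0.1
grip_force: 4.5
```

```bash
python3 -c "
from h import *
look()"
```

```text
size [301.7 120.5] ctr [597.4 -11.4] yaw -7.280000000000001 rel -8.41 {'BL': ([675.9, 129.8], np.float64(26.7)), 'BR': ([637.9, -167.8], np.float64(70.6)), 'NL': ([555.0, 130.1], np.float64(147.6)), 'NR': ([520.8, -137.7], np.float64(187.1))}
3.9 [542.3 123.3  43.9] [-7.3  2.  -2.9]
```

Request:
{"name": "jog_arm", "arguments": {"rows": [[[48,0,-6],[0,0,0]],[[54,-45,-6],[0,0,0]],[[54,-95,-6],[0,0,0]],[[54,-145,-6],[0,0,0]],[[54,-195,-6],[0,0,0]],[[54,-240,-6],[0,0,0]],[[54,-256,-6],[0,0,0]],[[48,-256,-5],[0,0,0]],[[42,-256,-4],[0,0,0]]]}}

```text
time: 4.8
tool_pos: [503.2, -134.2, 42.5]
tcp_rot: [-180.0, 10.1, 179.9]
ft_force: [-0.1, 0.2, 0.1]
finger_gap: 0.0
grip_force: 0.0
```

Request:
{"name": "jog_arm", "arguments": {"rows": [[[-4,0,0.4],[0,0,0]],[[-7,0,0.7],[0,0,0]],[[-10,0,1],[0,0,0]],[[-13.5,0,1.4],[0,0,0]],[[-17,0,1.9],[0,0,0]],[[-20.5,0,2.3],[0,0,0]],[[-24,0,2.7],[0,0,0]],[[-27.5,0,3.1],[0,0,0]],[[-31,0,3.5],[0,0,0]],[[-34,0,3.8],[0,0,0]]]}}

```text
time: 5.8
tool_pos: [532.6, -132.7, 41.1]
tcp_rot: [179.9, 9.6, -179.9]
ft_force: [-11.2, -3.0, -1.2]
finger_gap: -0.0
grip_force: 5.0
```

```bash
python3 -c "
from h import *
look()"
```

```text
size [301.7 120.3] ctr [608.5  -9.2] yaw -2.0 rel -3.13 {'BL': ([673.7, 138.6], np.float64(28.7)), 'BR': ([663.2, -161.2], np.float64(45.1)), 'NL': ([553.2, 127.8], np.float64(149.4)), 'NR': ([543.8, -142.0], np.float64(164.2))}
5.85 [ 533.1 -132.7   41.3] [-7.6 -1.1 -1.7]
```

Request:
{"name": "jog_arm", "arguments": {"rows": [[[-3,0,0.3],[0,0,0]],[[-6.5,0,0.7],[0,0,0]],[[-10,0,1.1],[0,0,0]],[[-13.5,0,1.5],[0,0,0]],[[-17,0,2],[0,0,0]],[[-20.5,0,2.4],[0,0,0]],[[-24,0,2.8],[0,0,0]],[[-27.5,0,3.1],[0,0,0]],[[-31,0,3.5],[0,0,0]],[[-34,0,3.8],[0,0,0]]]}}

```text
time: 6.85
tool_pos: [566.7, -132.7, 42.9]
tcp_rot: [179.9, 9.6, -179.9]
ft_force: [-9.3, -3.2, -2.3]
finger_gap: 0.6
grip_force: 4.7
```

```bash
python3 -c "
from h import *
look()"
```

```text
size [120.6 302.1] ctr [626.1  -6.1] yaw 5.719999999999999 rel 4.59 {'BL': ([670.9, 149.1], np.float64(31.4)), 'BR': ([700.8, -149.4], np.float64(7.4)), 'NL': ([552.9, 122.2], np.float64(149.8)), 'NR': ([579.9, -146.4], np.float64(128.2))}
6.9 [ 567.2 -132.6   43.1] [-8.6 -1.9 -2.7]
```

Request:
{"name": "jog_arm", "arguments": {"rows": [[[42,0,-4],[0,0,0]],[[42,45,-4],[0,0,0]],[[42,95,-4],[0,0,0]],[[42,145,-4],[0,0,0]],[[42,195,-4],[0,0,0]],[[42,240,-4],[0,0,0]],[[42,255,-4],[0,0,0]],[[36,255,-3],[0,0,0]],[[32,255,-2.5],[0,0,0]]]}}

```text
time: 7.8
tool_pos: [538.1, 121.9, 42.5]
tcp_rot: [-180.0, 10.0, -179.9]
ft_force: [0.4, -0.6, 0.4]
finger_gap: -0.2
grip_force: 0.0
```

Request:
{"name": "jog_arm", "arguments": {"rows": [[[-4,0,0.4],[0,0,0]],[[-7,0,0.7],[0,0,0]],[[-10,0,1],[0,0,0]],[[-13,0,1.3],[0,0,0]],[[-16,0,1.7],[0,0,0]],[[-19,0,2.1],[0,0,0]],[[-22,0,2.4],[0,0,0]],[[-25,0,2.8],[0,0,0]],[[-27,0,3],[0,0,0]]]}}

```text
time: 8.7
tool_pos: [561.7, 120.0, 41.7]
tcp_rot: [180.0, 9.6, 179.9]
ft_force: [-9.4, 3.2, -1.1]
finger_gap: 0.2
grip_force: 5.0
```

```bash
python3 -c "
from h import *
look()"
```

```text
size [120.6 301.2] ctr [635.7  -8.3] yaw 0.8699999999999974 rel -0.26 {'BL': ([693.4, 142.6], np.float64(8.9)), 'BR': ([698.0, -157.4], np.float64(10.3)), 'NL': ([573.7, 125.8], np.float64(129.0)), 'NR': ([577.8, -144.2], np.float64(130.3))}
8.75 [562.  120.   41.7] [-9.   3.2 -2. ]
```

Request:
{"name": "jog_arm", "arguments": {"rows": [[[-3,0,0.3],[0,0,0]],[[-5,0,0.5],[0,0,0]],[[-7,0,0.7],[0,0,0]],[[-8,0,0.8],[0,0,0]]]}}

```text
time: 9.15
tool_pos: [569.7, 120.0, 42.1]
tcp_rot: [180.0, 9.6, 179.9]
ft_force: [-9.5, 3.9, -2.0]
finger_gap: 0.1
grip_force: 4.8
```

```bash
python3 -c "
from h import *
look()"
```

```text
size [300.8 120.6] ctr [639.9  -8.2] yaw -0.7600000000000051 rel -1.89 {'BL': ([701.9, 141.0], np.float64(0.5)), 'BR': ([697.9, -159.0], np.float64(10.4)), 'NL': ([581.7, 127.6], np.float64(121.0)), 'NR': ([578.1, -142.4], np.float64(129.9))}
9.2 [569.8 119.9  42.1] [-9.3  3.  -2.3]
```

Request:
{"name": "jog_arm", "arguments": {"rows": [[[16,0,-2],[0,0,0]],[[16,-45,-2],[0,0,0]],[[16,-95,-2],[0,0,0]],[[16,-145,-2],[0,0,0]],[[16,-195,-2],[0,0,0]],[[16,-240,-2],[0,0,0]],[[16,-256,-2],[0,0,0]],[[11,-256,-1.5],[0,0,0]],[[6,-256,-1],[0,0,0]]]}}

```text
time: 10.1
tool_pos: [566.9, -136.1, 44.7]
tcp_rot: [180.0, 10.0, 179.8]
ft_force: [-5.0, -2.4, 0.8]
finger_gap: -0.1
grip_force: 4.6
```

Request:
{"name": "jog_arm", "arguments": {"rows": [[[-3,0,0.3],[0,0,0]],[[-5,0,0.5],[0,0,0]],[[-7,0,0.7],[0,0,0]],[[-8.5,0,0.8],[0,0,0]],[[-10,0,1],[0,0,0]]]}}

```text
time: 10.6
tool_pos: [574.1, -133.8, 43.4]
tcp_rot: [180.0, 9.6, -179.9]
ft_force: [-12.2, -5.7, -0.6]
finger_gap: 0.1
grip_force: 5.8
```

```bash
python3 -c "
from h import *
look()"
```

```text
size [120.8 301. ] ctr [643.5  -7.8] yaw 0.46000000000000085 rel -0.67 {'BL': ([702.3, 142.7], np.float64(0.1)), 'BR': ([704.7, -157.3], np.float64(3.6)), 'NL': ([582.4, 126.7], np.float64(120.2)), 'NR': ([584.6, -143.3], np.float64(123.4))}
10.65 [ 574.3 -133.8   43.5] [-10.9  -4.7  -0.6]
```

Request:
{"name": "jog_arm", "arguments": {"rows": [[[-1,0,0.1],[0,0,0]],[[-2,0,0.2],[0,0,0]],[[-3,0,0.3],[0,0,0]]]}}

```text
time: 10.95
tool_pos: [576.2, -133.7, 43.3]
tcp_rot: [180.0, 9.5, -179.9]
ft_force: [-19.7, -4.8, 5.7]
finger_gap: 0.0
grip_force: 9.9
```

Request:
{"name": "jog_arm", "arguments": {"rows": [[[4,0,-0.5],[0,0,0]],[[10,0,-1],[0,0,0]]]}}

```text
time: 11.15
tool_pos: [570.3, -133.7, 45.0]
tcp_rot: [180.0, 10.0, -179.9]
ft_force: [0.2, 0.4, -0.9]
finger_gap: -0.2
grip_force: 0.0
```

```bash
python3 -c "
from h import *
look('t2.png')
p=cv2.imread('pics/t2.png')[110:220,160:420]
cv2.imwrite('pics/t2c.png',cv2.resize(p,None,fx=3,fy=3,interpolation=cv2.INTER_CUBIC))"
```

```text
size [120.6 300.9] ctr [644.4  -7.5] yaw 1.4699999999999989 rel 0.34 {'BL': ([700.5, 144.0], np.float64(1.8)), 'BR': ([708.2, -155.9], np.float64(0.0)), 'NL': ([581.0, 125.9], np.float64(121.7)), 'NR': ([587.9, -144.0], np.float64(120.1))}
11.2 [ 569.3 -133.7   44.7] [ 1.4  0.  -0.6]
```

View pics/t2c.png

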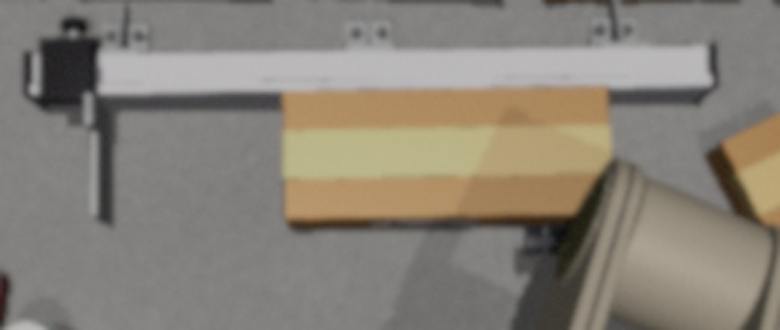

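The crop shows the carton's back edge on the fence line (v≈88), left end maybe 2 mm off. A gentle left push follows.

Request:
{"name": "jog_arm", "arguments": {"rows": [[[13,0,-1],[0,0,0]],[[13,45,-1],[0,0,0]],[[13,95,-1],[0,0,0]],[[13,145,-1],[0,0,0]],[[13,195,-1],[0,0,0]],[[13,240,-1],[0,0,0]],[[13,255,-1],[0,0,0]],[[9,255,-0.5],[0,0,0]],[[5,255,0],[0,0,0]]]}}

```text
time: 12.1
tool_pos: [565.2, 120.6, 44.4]
tcp_rot: [-180.0, 10.1, -179.9]
ft_force: [-0.2, -0.0, -0.2]
finger_gap: -0.3
grip_force: 0.0
```

Request:
{"name": "jog_arm", "arguments": {"rows": [[[-2,0,0.1],[0,0,0]],[[-3,0,0.1],[0,0,0]],[[-4,0,0.2],[0,0,0]],[[-5,0,0.2],[0,0,0]]]}}

```text
time: 12.5
tool_pos: [569.6, 119.2, 44.5]
tcp_rot: [-180.0, 10.0, 179.9]
ft_force: [-3.3, -0.9, 0.8]
finger_gap: 0.0
grip_force: 1.8
```

Request:
{"name": "jog_arm", "arguments": {"rows": [[[-1,0,-0.1],[0,0,0]],[[-2,0,-0.1],[0,0,0]]]}}

```text
time: 12.7
tool_pos: [569.8, 119.5, 44.1]
tcp_rot: [-180.0, 9.8, 180.0]
ft_force: [-11.6, -1.1, 4.8]
finger_gap: -0.0
grip_force: 5.7
```

Request:
{"name": "jog_arm", "arguments": {"rows": [[[-0.8,0,-0.3],[0,0,0]]]}}

```text
time: 12.8
tool_pos: [569.8, 119.6, 44.1]
tcp_rot: [-180.0, 9.7, -180.0]
ft_force: [-13.0, -3.2, 3.7]
finger_gap: -0.0
grip_force: 6.3
```

```bash
python3 -c "
from h import *
look()"
```

```text
size [121.  300.9] ctr [644.7  -7.6] yaw 1.2999999999999972 rel 0.17 {'BL': ([701.3, 143.7], np.float64(1.0)), 'BR': ([708.1, -156.2], np.float64(0.2)), 'NL': ([581.7, 126.0], np.float64(121.0)), 'NR': ([587.8, -143.9], np.float64(120.2))}
12.85 [569.8 119.6  44.1] [-11.6  -1.8   4.9]
```

Request:
{"name": "jog_arm", "arguments": {"rows": [[[-0.8,0,-0.6],[0,0,0]]]}}

```text
time: 12.95
tool_pos: [570.1, 119.6, 44.3]
tcp_rot: [-180.0, 9.6, -180.0]
ft_force: [-8.5, -0.6, -1.8]
finger_gap: 0.1
grip_force: 4.2
```

Request:
{"name": "jog_arm", "arguments": {"rows": [[[-0.4,0,-0.3],[0,0,0]]]}}

```text
time: 13.05
tool_pos: [570.4, 119.7, 44.4]
tcp_rot: [-180.0, 9.6, -180.0]
ft_force: [-8.0, -0.4, -3.2]
finger_gap: 0.0
grip_force: 4.1
```

```bash
python3 -c "
from h import *
look();look();look()"
```

```text
size [120.8 300.7] ctr [644.7  -7.6] yaw 1.2700000000000031 rel 0.14 {'BL': ([701.4, 143.7], np.float64(1.0)), 'BR': ([708.0, -156.2], np.float64(0.3)), 'NL': ([581.7, 126.0], np.float64(121.0)), 'NR': ([587.7, -143.9], np.float64(120.3))}
13.1 [570.4 119.7  44.4] [-8.  -0.2 -2.1]
size [121.  300.6] ctr [645.   -7.6] yaw 1.25 rel 0.12 {'BL': ([701.7, 143.7], np.float64(0.6)), 'BR': ([708.3, -156.3], np.float64(0.0)), 'NL': ([582.1, 126.1], np.float64(120.6)), 'NR': ([588.0, -143.9], np.float64(120.1))}
13.15 [570.4 119.7  44.4] [-9.2 -0.  -1.6]
size [122.7 301.2] ctr [645.4  -7.8] yaw 0.4200000000000017 rel -0.71 {'BL': ([704.3, 142.6], np.float64(-1.9)), 'BR': ([706.5, -157.4], np.float64(1.8)), 'NL': ([584.4, 126.8], np.float64(118.3)), 'NR': ([586.4, -143.2], np.float64(121.6))}
13.2 [570.4 119.8  44.4] [-8.1 -1.  -2.3]
```

Request:
{"name": "jog_arm", "arguments": {"rows": [[[-0.7,0,0],[0,0,0]],[[-1.2,0,0],[0,0,0]]]}}

```text
time: 13.4
tool_pos: [571.2, 119.9, 44.4]
tcp_rot: [-180.0, 9.6, -180.0]
ft_force: [-11.2, 0.2, -1.2]
finger_gap: 0.2
grip_force: 5.4
```

Request:
{"name": "jog_arm", "arguments": {"rows": [[[-0.5,0,0],[0,0,0]]]}}

```text
time: 13.5
tool_pos: [571.2, 119.9, 44.3]
tcp_rot: [-180.0, 9.5, -180.0]
ft_force: [-13.1, 1.4, 1.9]
finger_gap: 0.1
grip_force: 6.9
```

Request:
{"name": "jog_arm", "arguments": {"rows": [[[-0.6,0,-0.2],[0,0,0]]]}}

```text
time: 13.6
tool_pos: [571.2, 119.9, 44.3]
tcp_rot: [-180.0, 9.5, -180.0]
ft_force: [-15.7, 0.7, 1.5]
finger_gap: 0.3
grip_force: 7.6
```

```bash
python3 -c "
from h import *
look();look()"
```

```text
size [121.  300.8] ctr [646.2  -7.7] yaw 0.39000000000000057 rel -0.74 {'BL': ([705.2, 142.7], np.float64(-2.8)), 'BR': ([707.2, -157.3], np.float64(1.1)), 'NL': ([585.3, 126.9], np.float64(117.4)), 'NR': ([587.1, -143.1], np.float64(120.9))}
13.65 [571.2 119.9  44.3] [-13.3   0.3   2.1]
size [120.9 301. ] ctr [646.3  -7.8] yaw 0.4399999999999977 rel -0.69 {'BL': ([705.1, 142.7], np.float64(-2.8)), 'BR': ([707.5, -157.3], np.float64(0.8)), 'NL': ([585.3, 126.7], np.float64(117.4)), 'NR': ([587.3, -143.3], np.float64(120.7))}
13.7 [571.2 119.9  44.3] [-14.5   0.8   1.5]
```

Request:
{"name": "jog_arm", "arguments": {"rows": [[[6,0,0],[0,0,0]],[[40,0,-5],[0,0,0]],[[80,0,-20],[0,0,0]]]}}

```text
time: 14.0
tool_pos: [493.1, 119.8, 52.5]
tcp_rot: [-180.0, 10.0, 180.0]
ft_force: [-2.1, 0.4, 1.5]
finger_gap: -0.3
grip_force: 0.0
```

```bash
cat >> h.py <<'E'
def edges():
    Ws=[]
    for i in range(3):
        p,d,c=snap('top'); Ws.append(world(d,c))
    W=np.median(Ws,0)
    out=[]
    for u in range(258,356,4):   # near edge of top, sub-pixel-ish: max row with z>72
        col=W[120:225,u]; k=np.where((col[:,2]>70)&(col[:,2]<86)&(col[:,0]<690))[0]
        if len(k): out.append(col[k[-1]][:2])
    out=np.array(out)
    a=np.polyfit(out[:,1],out[:,0],1); rs=out[:,0]-np.polyval(a,out[:,1]); m=abs(rs)<2
    a=np.polyfit(out[m,1],out[m,0],1); print('near edge yaw',-np.degrees(np.arctan(a[0])),'x at y0',a[1],m.sum(),rs.std())
    P=W[146:225,240:380].reshape(-1,3);P=P[(P[:,2]>74)&(P[:,2]<84)]; print(rect(P))
    # fence near lip
    f=[]
    for u in list(range(203,246,3))+list(range(366,394,3)):
        col=W[112:160,u]; k=np.where((col[:,2]>40)&(col[:,2]<95))[0]
        if len(k): f.append(col[k[-1]][:2])
    f=np.array(f); b=np.polyfit(f[:,1],f[:,0],1); print('fence yaw',-np.degrees(np.arctan(b[0])),b[1],(f[:,0]-np.polyval(b,f[:,1])).std())
    return W
E
python3 - <<'E'
from h import *
W=edges(); snap('scene','s2.png')
P=W[143:190,180:205].reshape(-1,3);P=P[(P[:,2]>55)&(P[:,2]<75)]; print('wing',rect(P),np.percentile(P,[5,50,95],axis=0).round(1).tolist())
p=cv2.imread('pics/s2.png')[130:330,100:340]; cv2.imwrite('pics/s2c.png',cv2.resize(p,None,fx=3,fy=3,interpolation=cv2.INTER_CUBIC))
print(r.sense()['tool_pos'])
E
```

```text
near edge yaw 1.058391617381713 x at y0 585.569364681937 25 0.6182753759738442
(array([634.6,  -7.8]), array([100.8, 300.6]), 0.77)
fence yaw 1.1704749475973502 705.3978626463563 0.29758944805579696
wing (array([638.9, 319.3]), array([105.2,  26. ]), 12.06) [[589.1, 315.8, 62.1], [631.2, 318.4, 64.5], [681.9, 322.0, 67.6]]
[493.54851053 120.1591836   53.75547675]
```

View pics/s2c.png

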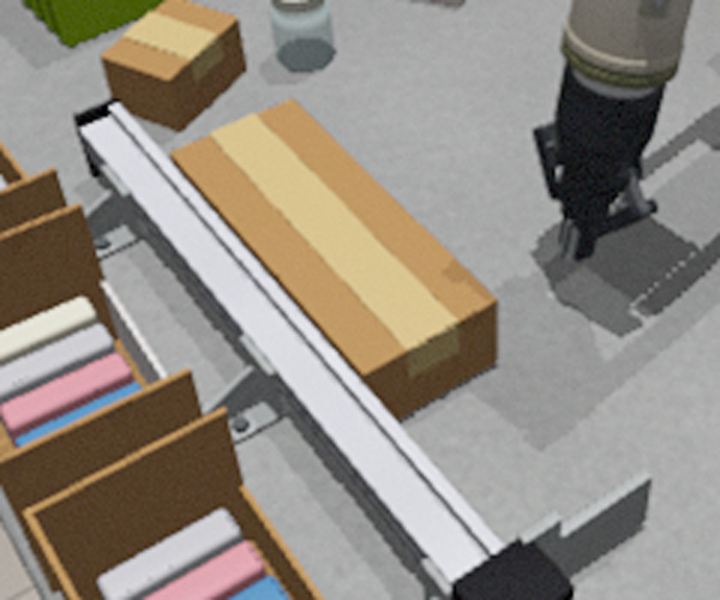

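The scene crop shows the carton's back along the fence, with the wing at lower right clear of it. Yaw difference is about 0.1°. One gentle confirmation push at the right end.

Request:
{"name": "jog_arm", "arguments": {"rows": [[[0,-50,0],[0,0,0]],[[0,-100,5],[0,0,0]],[[-10,-150,10],[0,0,0]],[[-30,-200,15],[0,0,0]],[[-50,-240,19],[0,0,0]],[[-62,-254,21],[0,0,0]],[[-71,-254,22.5],[0,0,0]],[[-72,-254,22.5],[0,0,0]]]}}

```text
time: 15.0
tool_pos: [570.1, -134.5, 43.8]
tcp_rot: [-180.0, 10.1, 179.9]
ft_force: [-0.4, -0.5, 0.7]
finger_gap: -0.6
grip_force: 0.0
```

Request:
{"name": "jog_arm", "arguments": {"rows": [[[-2,0,0.1],[0,0,0]],[[-3,0,0.1],[0,0,0]],[[-4,0,0.2],[0,0,0]],[[-5,0,0.1],[0,0,0]]]}}

```text
time: 15.4
tool_pos: [573.3, -133.1, 44.4]
tcp_rot: [-180.0, 10.0, -179.9]
ft_force: [0.2, -0.5, 0.5]
finger_gap: -0.2
grip_force: 0.0
```

Request:
{"name": "jog_arm", "arguments": {"rows": [[[-1,0,-0.1],[0,0,0]],[[-2,0,-0.2],[0,0,0]]]}}

```text
time: 15.6
tool_pos: [575.4, -133.7, 45.0]
tcp_rot: [-180.0, 10.0, -180.0]
ft_force: [-0.9, -0.0, -0.3]
finger_gap: -0.4
grip_force: 0.0
```

Request:
{"name": "jog_arm", "arguments": {"rows": [[[-1,0,-0.5],[0,0,0]]]}}

```text
time: 15.7
tool_pos: [575.7, -133.8, 45.2]
tcp_rot: [180.0, 10.0, -180.0]
ft_force: [-2.3, 0.1, -2.4]
finger_gap: 0.2
grip_force: 1.4
```

Request:
{"name": "jog_arm", "arguments": {"rows": [[[-0.8,0,-0.4],[0,0,0]],[[-1.5,0,-0.7],[0,0,0]]]}}

```text
time: 15.9
tool_pos: [575.9, -133.7, 45.2]
tcp_rot: [180.0, 9.8, -180.0]
ft_force: [-8.0, -1.4, -2.0]
finger_gap: 0.1
grip_force: 3.7
```

Request:
{"name": "jog_arm", "arguments": {"rows": [[[-0.7,0,-0.3],[0,0,0]]]}}

```text
time: 16.0
tool_pos: [575.9, -133.7, 45.3]
tcp_rot: [180.0, 9.7, -180.0]
ft_force: [-9.3, -2.3, -1.5]
finger_gap: 0.0
grip_force: 4.7
```

Request:
{"name": "jog_arm", "arguments": {"rows": [[[-0.8,0,-0.4],[0,0,0]],[[-1.1,0,-0.6],[0,0,0]]]}}

```text
time: 16.2
tool_pos: [576.2, -133.7, 45.4]
tcp_rot: [179.9, 9.7, -180.0]
ft_force: [-9.6, -2.6, -3.6]
finger_gap: -0.0
grip_force: 4.8
```

Request:
{"name": "jog_arm", "arguments": {"rows": [[[-0.6,0,0],[0,0,0]],[[-1.0,0,0],[0,0,0]]]}}

```text
time: 16.4
tool_pos: [576.3, -133.7, 45.3]
tcp_rot: [179.9, 9.5, -180.0]
ft_force: [-14.4, -2.3, 1.5]
finger_gap: -0.2
grip_force: 7.8
```

Both ends seat on the fence, with TCP stop positions consistent with the fence line. Now to the guide.

Request:
{"name": "jog_arm", "arguments": {"rows": [[[10,0,-1],[0,0,0]],[[40,0,-8],[0,0,0]],[[35,0,-50],[0,0,0]],[[15,30,-88],[0,0,0]],[[0,80,-88],[0,0.05,0]],[[-20,130,-88],[0,0.1,0]],[[-40,180,-88],[0,0.17,0]],[[-49,230,-88],[0,0.17,0]],[[-49,280,-88],[0,0.17,0]],[[-49,330,-88],[0,0.17,0]]]}}

```text
time: 17.4
tool_pos: [613.7, 186.5, 143.5]
tcp_rot: [180.0, 0.4, -180.0]
ft_force: [0.1, 0.5, -0.7]
finger_gap: -0.3
grip_force: 0.0
```

```bash
python3 -c "
from h import *
s=r.sense();print(s['tool_pos'],s['tcp_rot'])"
```

```text
[613.71509802 186.51463038 143.49163348] [ 179.95753384    0.39025364 -179.99671939]
```

Request:
{"name": "jog_arm", "arguments": {"rows": [[[2,50,0],[0,0,0]],[[2,100,0],[0,0,0]],[[2,150,0],[0,0,0]],[[2,162,0],[0,0,0]],[[2,162,0],[0,0,0]],[[2,162,40],[0,0,0]],[[2,162,80],[0,0,0]],[[2,162,102],[0,0,0]],[[2,162,102],[0,0,0]]]}}

```text
time: 18.3
tool_pos: [608.7, 342.5, 35.8]
tcp_rot: [-179.8, -0.1, 179.9]
ft_force: [-0.2, 0.3, -1.3]
finger_gap: 0.1
grip_force: 0.0
```

```bash
python3 -c "
from h import *
s=r.sense();print(s['tool_pos'],s['tcp_rot'])
W=edges()
P=W[100:230,170:380].reshape(-1,3);P=P[(P[:,2]>74)&(P[:,2]<84)&(P[:,0]<690)&(abs(P[:,1])<220)]
for x in (600,630,660,685):
  q=P[abs(P[:,0]-x)<4]; print(x,q[:,1].max())
P=W[143:190,180:205].reshape(-1,3);P=P[(P[:,2]>58)&(P[:,2]<72)]
for x in (595,610,630): q=P[abs(P[:,0]-x)<5]; print(x,q[:,1].min(),q[:,1].max())
"
```

```text
[608.69258322 342.52178803  35.80011631] [-1.79771313e+02 -1.39944044e-01  1.79904694e+02]
near edge yaw 1.19693420149708 x at y0 585.6163690067111 25 0.4688926496220926
(array([634.4,  -7.9]), array([100.5, 300.5]), 0.65)
fence yaw 1.1553364661487775 705.3669570501904 0.27736381232305757
600 141.9234861750166
630 142.14316843431143
660 142.483964301714
685 142.88125528282472Traceback (most recent call last):
  File "<string>", line 9, in <module>
    for x in (595,610,630): q=P[abs(P[:,0]-x)<5]; print(x,q[:,1].min(),q[:,1].max())
                                                          ~~~~~~~~~~^^
    return umr_minimum(a, axis, None, out, keepdims, initial, where)
ValueError: zero-size array to reduction operation minimum which has no identity
```

Request:
{"name": "jog_arm", "arguments": {"rows": [[[0,-4,-4],[0,0,0]],[[0,-10,-4],[0,0,0]],[[-0.4,-20,-4],[0,0,0]],[[-0.7,-35,-4],[0,0,0]],[[-1,-50,-4],[0,0,0]],[[-1.3,-65,-4],[0,0,0]],[[-1.6,-80,-4],[0,0,0]],[[-1.8,-90,-4],[0,0,0]],[[-2,-97,-4],[0,0,0]],[[-2,-100,-4],[0,0,0]]]}}

```text
time: 19.45
tool_pos: [613.4, 245.3, 44.8]
tcp_rot: [-180.0, 0.3, 180.0]
ft_force: [0.7, 2.7, -0.5]
finger_gap: 0.1
grip_force: 1.3
```

```bash
cat >> h.py <<'E'
def gap():
    s=r.sense(); p,d,c=snap('scene'); print(s['tool_pos'].round(1),s['ft_force'].round(1))
    cv2.imwrite('pics/g%d.png'%(s['time']*100),p); print('g%d.png'%(s['time']*100))
    # wing near-end tip and carton end from top
    p,d,c=snap('top'); W=world(d,c); P=W.reshape(-1,3)
    P=P[(P[:,0]>580)&(P[:,0]<600)&(P[:,2]>50)&(P[:,2]<84)&(P[:,1]>100)&(P[:,1]<350)]
    h,e=np.histogram(P[:,1],np.arange(100,350,2)); print([(int(a),int(b)) for a,b in zip(e,h) if b])
E
python3 -c "
from h import *
gap()"
```

```text
[613.4 245.3  44.8] [ 0.7  2.7 -0.5]
g1945.png
[(100, 8), (102, 7), (104, 5), (106, 3), (108, 8), (110, 7), (112, 1), (114, 8), (116, 8), (118, 7), (120, 1), (122, 8), (124, 7), (126, 6), (128, 3), (130, 8), (132, 7), (134, 2), (136, 7), (138, 8), (140, 6)]
```

Request:
{"name": "jog_arm", "arguments": {"rows": [[[-0.1,-6,0],[0,0,0]],[[-0.3,-16,0],[0,0,0]],[[-0.5,-26,0],[0,0,0]],[[-0.7,-36,0],[0,0,0]],[[-0.9,-46,0],[0,0,0]],[[-1.1,-54,0],[0,0,0]],[[-1.2,-60,0],[0,0,0]],[[-1.3,-64,0],[0,0,0]],[[-1.4,-67,0],[0,0,0]],[[-1.4,-68,0],[0,0,0]]]}}

```text
time: 20.55
tool_pos: [614.9, 178.0, 45.0]
tcp_rot: [-180.0, 0.3, -180.0]
ft_force: [-0.6, 3.0, -2.0]
finger_gap: -0.1
grip_force: 1.3
```

```bash
python3 - <<'E'
from h import *
s=r.sense();print(s['tool_pos'].round(1),s['ft_force'].round(1))
for n in('top','scene'):
    p,d,c=snap(n,n+'3.png'); T=np.linalg.inv(c['pose'])
    q=T@[590,150,66,1]; u=int(c['cx']+c['fx']*q[0]/q[2]);v=int(c['cy']+c['fy']*q[1]/q[2]); print(n,u,v)
    u=max(u,50);v=max(v,40)
    cv2.imwrite('pics/%s3c.png'%n,cv2.resize(p[v-40:v+40,u-50:u+50],None,fx=6,fy=6,interpolation=cv2.INTER_CUBIC))
a,b=cv2.imread('pics/top3c.png'),cv2.imread('pics/scene3c.png')
cv2.imwrite('pics/m3.png',cv2.resize(np.vstack([a,b]),(500,600*500//600*1)) if 0 else np.hstack([cv2.resize(a,(400,320)),cv2.resize(b,(400,320))]))
E
```

```text
[614.9 178.   45. ] [-0.6  3.  -2. ]
top 251 179
scene 265 237
```

View pics/m3.png

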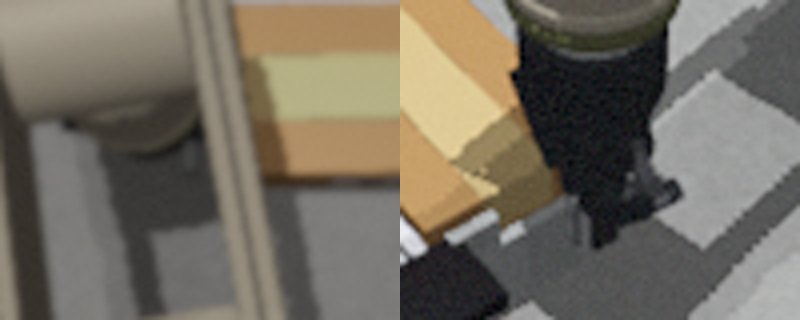

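Arm covers the top view; the scene view shows the fingers at (600,220) behind the wing, still short of the carton. I'll creep in on force.

Request:
{"name": "jog_arm", "arguments": {"rows": [[[0,-2,0],[0,0,0]],[[-0.1,-4,0],[0,0,0]],[[-0.1,-6,0],[0,0,0]],[[-0.2,-7,0],[0,0,0]],[[-0.2,-8,0],[0,0,0]]]}}

```text
time: 21.15
tool_pos: [615.3, 170.2, 45.2]
tcp_rot: [180.0, 0.3, -180.0]
ft_force: [0.1, 2.3, -0.1]
finger_gap: 0.0
grip_force: 1.3
```

Request:
{"name": "jog_arm", "arguments": {"rows": [[[0,-0.7,0],[0,0,0]],[[0,-1.4,0],[0,0,0]]]}}

```text
time: 21.35
tool_pos: [615.3, 168.8, 45.2]
tcp_rot: [180.0, 0.3, -180.0]
ft_force: [1.3, 2.4, -0.5]
finger_gap: 0.1
grip_force: 1.3
```

Request:
{"name": "jog_arm", "arguments": {"rows": [[[0,-0.7,0],[0,0,0]]]}}

```text
time: 21.45
tool_pos: [615.3, 168.1, 45.2]
tcp_rot: [180.0, 0.3, -180.0]
ft_force: [1.9, 1.5, 0.8]
finger_gap: -0.0
grip_force: 1.3
```

Request:
{"name": "jog_arm", "arguments": {"rows": [[[0,-0.7,0],[0,0,0]],[[0,-1.4,0],[0,0,0]]]}}

```text
time: 21.65
tool_pos: [615.3, 166.7, 45.2]
tcp_rot: [180.0, 0.3, -180.0]
ft_force: [1.5, 2.7, 0.6]
finger_gap: 0.3
grip_force: 1.3
```

Request:
{"name": "jog_arm", "arguments": {"rows": [[[0,-0.7,0],[0,0,0]]]}}

```text
time: 21.75
tool_pos: [615.3, 166.0, 45.2]
tcp_rot: [180.0, 0.3, -180.0]
ft_force: [1.9, 2.3, 0.3]
finger_gap: -0.1
grip_force: 1.3
```

Request:
{"name": "jog_arm", "arguments": {"rows": [[[0,-0.7,0],[0,0,0]]]}}

```text
time: 21.85
tool_pos: [615.3, 165.3, 45.2]
tcp_rot: [180.0, 0.3, -180.0]
ft_force: [2.5, 2.7, 1.2]
finger_gap: -0.0
grip_force: 1.3
```

Request:
{"name": "jog_arm", "arguments": {"rows": [[[0,-0.6,0],[0,0,0]]]}}

```text
time: 21.95
tool_pos: [615.2, 164.7, 45.1]
tcp_rot: [180.0, 0.3, -180.0]
ft_force: [2.2, 1.7, 0.9]
finger_gap: -0.3
grip_force: 1.3
```

Request:
{"name": "jog_arm", "arguments": {"rows": [[[0,-0.6,0],[0,0,0]]]}}

```text
time: 22.05
tool_pos: [615.2, 164.1, 45.1]
tcp_rot: [180.0, 0.3, -180.0]
ft_force: [2.2, 2.6, 1.0]
finger_gap: -0.2
grip_force: 1.3
```

Request:
{"name": "jog_arm", "arguments": {"rows": [[[0,-0.5,0],[0,0,0]]]}}

```text
time: 22.15
tool_pos: [615.1, 163.6, 45.1]
tcp_rot: [180.0, 0.3, -180.0]
ft_force: [1.1, 2.6, 1.2]
finger_gap: -0.1
grip_force: 1.5
```

Request:
{"name": "jog_arm", "arguments": {"rows": [[[0,-0.4,0],[0,0,0]]]}}

```text
time: 22.25
tool_pos: [615.1, 163.5, 45.1]
tcp_rot: [180.0, 0.3, -180.0]
ft_force: [1.9, 4.5, 0.2]
finger_gap: -0.2
grip_force: 2.7
```

Request:
{"name": "jog_arm", "arguments": {"rows": [[[0,-0.2,0],[0,0,0]]]}}

```text
time: 22.35
tool_pos: [615.1, 163.6, 45.1]
tcp_rot: [180.0, 0.3, -180.0]
ft_force: [1.8, 5.6, 1.4]
finger_gap: 0.3
grip_force: 2.8
```

Contact, about 3 N on the carton. Taking the hand away.

Request:
{"name": "jog_arm", "arguments": {"rows": [[[0,1,0],[0,0,0]],[[0,5,0],[0,0,0]],[[0,20,0],[0,0,0]],[[0,40,-10],[0,0,0]],[[0,60,-50],[0,0,0]],[[0,80,-95],[0,0,0]],[[20,110,-130],[0,0,0]],[[60,140,-130],[0,0,0]],[[100,170,-130],[0,0,0]],[[140,200,-130],[0,0,0]]]}}

```text
time: 23.35
tool_pos: [472.6, 364.6, 174.6]
tcp_rot: [180.0, 0.3, -180.0]
ft_force: [0.5, 0.9, 0.1]
finger_gap: -0.1
grip_force: 0.0
```

```bash
python3 - <<'E'
from h import *
W=edges()
A=[]
for n,z in(('top',8),('scene',6)):
    p,d,c=snap(n); T=np.linalg.inv(c['pose'])
    q=T@[640,100,66,1]; u=int(c['cx']+c['fx']*q[0]/q[2]);v=int(c['cy']+c['fy']*q[1]/q[2])
    A.append(cv2.resize(p[v-50:v+50,u-60:u+40],(400,400),interpolation=cv2.INTER_CUBIC))
cv2.imwrite('pics/m4.png',np.hstack(A))
for n,b in dict(small=(395,445,143,195),jb=(400,430,198,228),ja=(155,186,214,240),roll=(163,210,236,282),pad=(398,446,256,306)).items(): print(n,rect(ztable(W,*b,12,120)))
print(r.sense()['tool_pos'],r.sense()['ft_force'])
E
```

```text
near edge yaw 1.1369524067608756 x at y0 585.7398182910117 25 0.5396472631798617
(array([635.1,  -4.1]), array([100.7, 308.1]), 0.94)
fence yaw 1.4090959711498399 703.8227077483718 3.959458494622784
small (array([ 627.7, -322.8]), array([109.9,  83.1]), 27.04)
jb (array([ 501.5, -296.7]), array([54.8, 55.8]), 79.78)
ja (array([447.1, 359.9]), array([65. , 55.4]), 39.94)
roll (array([389.7, 330.7]), array([128. ,  81.9]), 30.94)
pad (array([ 309.8, -335. ]), array([105.6,  75.6]), 35.95)
[474.17336119 363.5248998  174.36874918] [0.32569583 0.12710647 0.25173529]
```

View pics/m4.png

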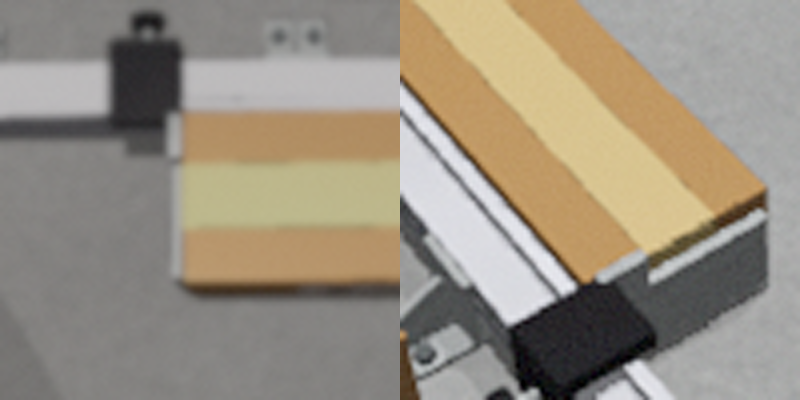

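The wing lies against the carton's left end (u≈180 in the top half), and the back edge is on the fence. The hand is clear.

```bash
python3 -c "
from bench import r
print(r.hand_in())"
```

```text
the job is handed in; nothing more can be done
None
```

The carton is flush against the fence, walked back in alternating swings (about 8.5° off square at most), the side guide just touches its left end, and the job is handed in with the hand clear at about 23 s; the hardest reading on the carton was 19.7 N against the 20 N limit, and jar_a, the tape roll and the scanner were not re-measured at the end.

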